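# Close the cash case without a bang

## Robot

A 6-joint arm with a two-finger parallel gripper is mounted at the origin on a cart in front of the work surface, level with it; the furniture and walls round the work are solid. World frame = base frame: x ahead of the robot, y to its left, z up, the work surface at z = 0. Lengths are in m, angles in rad, forces in N, time in s.
With the tool pointing down it reaches from about 0.35 to 0.925 m from the base axis. Payload 6.4 kg.
Tool frame: the origin (TCP) lies at the very end of the fingers, on their centre line; the grasp point (between the pads) lies 19 mm behind it; z points along the fingers, y is the line along which they close (so a half turn about z gives the same grasp; the last joint's range is limited). The gripper opens to 85 mm and grips with 20 to 120 N. Pads are 22 mm wide; open, the fingers measure 114 mm over their backs; the gripper's body (76 mm by 85 mm) begins 54 mm behind the grasp point. The pads swing forward as they close: fully open they stand 13 mm farther back than shut.
Start: joints at [-1.387, 0.245, 1.558, -0, 1.339, -0.174], TCP at [0.228, -0.609, 0.231] pointing down, gripper open.
Joint ranges: [-3.13, 3.13], [-1.02, 2.26], [0.13, 2.54], [-0.95, 4.09], [0.21, 2.88], [-2.74, 2.74]. Speed limits (rad/s): [2.57, 2.57, 3.14, 3.14, 3.14, 3.14].

## Interface

Orientations are given as a unit quaternion [w, x, y, z].
In Python, from workcell import robot, ik, cams, order, nets gives the robot as it stands. Calls block until the motion is done:
- robot.move_to(position, orientation): joint-space move of the TCP to a pose.
- robot.servo_line(position, frame=None, speed=0.15): straight line of the TCP; frame=None keeps the orientation; speed is the mean speed in m/s.
- robot.move_joints(angles): joint-space move.
- robot.open_gripper() and robot.grab(force=None): open the fingers fully, or close them until they stop; force is the grip in N (None keeps the last).
- robot.sleep(seconds).
- ik(position, orientation): joint angles nearest the present ones, or None.
- robot.sense(): the state.
- cams.capture(name): name is "side" or "top" or "wrist"; returns the picture (400x640x3 uint8, red, green, blue); there is no depth.
- cams.camera_params(name): a dict with "fx", "fy", "cx", "cy" (pixels), "rvec" (rotation vector, rad) and "tvec" (3), from world to camera coordinates, as OpenCV has them. Camera axes: x right, y down, z forward; pixel columns grow to the right and rows downward; lengths in m; the calibration is good to about 2 mm. The wrist camera is an equidistant fisheye: a pixel r from the principal point sees the ray r / f radians off the axis. A picture is of the moment at which its call begins: read the wrist's pose just before it. camera_params takes no time and is no camera call; for the wrist camera it gives the pose at the moment of the call.
A pose or a line that the arm cannot do raises robot.Unreachable and nothing moves.
- order.hand_in(): hands the job in; it is judged then, once.
Trained networks look in the newest picture that a camera, given by its name, has taken for a name from the list of things; names that differ only in an ending like _2 or _b are one class to them, and where a whole thing is asked for, a point or a joint stands for the part that bears it (a point fixed in the world has none). Each returns a list of dicts, best first, with "confidence" (0 to 1); they miss things now and then, are a little off and sometimes report something else, mostly with a low value. They report only what shows in the picture. A call takes as long as a camera call.
- nets.search_frame(camera, label): "point" ([column, row] in pixels, amid what is visible of it).
- nets.masks_of(camera, label): "pixels" (400x640 bool, what is visible of it) and "point" ([column, row] in pixels, amid what is visible of it).
- nets.pinpoint(camera, label): "point" ([column, row] in pixels: a listed point, or the origin of a listed thing).
The state is a dict: "t": time; "q": joint angles; "joint_vel": joint speeds; "joint_efforts": joint torques, N m; "position": TCP position; "eef_rot": TCP orientation; "force": force on the tool from outside, world axes, zero at the start; "torque": the same for the moment, N m; "width": finger opening in m; "grasp_force": force on a finger pad.
Only numpy, scipy, OpenCV 4.12 (cv2) and the standard library are available. Lean on these libraries where they do the work, as an engineer would, in place of code of your own. Each camera call takes 0.05 s, during which the arm holds its last target. There are 200 camera calls.

## Task

The steel cash case on the lending desk stands open, its lid leaning back past upright. With the fingers only, and without pinching or gripping the lid, tip the lid forward from behind, catch it on a finger while it is still well open, and lower it gently on the finger until it is fully shut, so that it never bangs in the quiet room. Then move clear; leave the case's contents and everything round it where they are.

Things in the scene. Friction and masses are not known exactly. Their poses are not given: they have to be found in the camera images.
- case: open-topped dark steel cash case fixed to the desk, 130 (x) x 220 (y) x 85 mm high, walls 4 mm, a divider across its middle; origin at the centre of its underside, x pointing from its front (lock plate, robot side) to its back (hinge side), z up. It carries the lid, which counts as part of it. Pressing or squeezing the case or lid with more than 12 N is rough handling.
- lid (a joint): lid angle in rad: 0 shut (level on the rim), 1.57 upright, 1.8 leaning back on its stop, where it starts. A 4 mm steel plate, 222 mm wide, 130 mm deep, about 0.25 kg, with a thumb tab at the front. Tipped past upright (below about 1.5 rad) it falls shut by itself in 1.5 to 3 s; its worn damper lets it land at 1.3 to 2.2 rad/s, which is a bang.
- hinge (a point): middle of the hinge axis, on the top of the case's back wall, 85 mm above the desk; the axis lies along the case's y
- tab_edge (a point): middle of the front edge of the thumb tab, on the lid's underside, 158 mm from the hinge axis; its axes turn with the lid. The tab, 90 mm wide, is in the middle of the lid's front edge and reaches 28 mm beyond the case's front, so a finger can go down in front of the case while it carries the tab
- ink_pad: flat closed red ink pad 60x90x15 mm lying loose in the case's left (+y) half; origin at the centre of its underside
- eraser: white and blue eraser 21x46x12 mm lying loose in the case's right half, nearer the front; origin at the centre of its underside
- usb_stick: blue USB stick 18x54x8 mm lying loose in the case's right half, nearer the back; origin at the centre of its underside
- desk_bell: desk bell 84 mm across, 57 mm high, loose, on the desk to the left of the case; origin at the centre of its underside
- tape_black: black roll of tape 54 mm across, 18 mm high, loose, on the desk to the right of the case; origin at the centre of its underside
- glue_stick: upright yellow glue stick 25 mm across, 91 mm high, loose, on the desk to the right of the case and farther back; origin at the centre of its underside

How it is judged:
By the outcome, as a careful person would: the job done as asked, in the order asked, and still so for the second after the job is handed in, with the robot touching nothing.
It also fails if it takes over 42 s, if anything falls off the work surface, if the arm or the gripper's body presses on something with over 40 N, if the wrist force passes 120 N, or if a joint passes its speed limit or range.

## Working session

There is one attempt and no reset: what is moved stays moved. The work goes in short steps, each a Python script; the robot and the scene stay as the last script left them, time stands still between calls to the robot, and variables do not carry over. Pictures are saved under pics/ and viewed, at most 10 in all, crops included, and the job is handed in when it is done.

```bash
mkdir -p pics; ls
python3 - <<'E'
from workcell import robot, ik, cams, order, nets
import cv2, numpy as np
for c in ["side","top"]:
    im=cams.capture(c); cv2.imwrite(f"pics/{c}0.png",im[:,:,::-1])
    p=cams.camera_params(c); R=cv2.Rodrigues(np.array(p["rvec"]))[0]
    print(c,p, "campos",(-R.T@np.array(p["tvec"])).round(3))
    for l in ["hinge","tab_edge","case","desk_bell","tape_black","glue_stick"]:
        r=nets.pinpoint(c,l); print(l,[(np.round(d["point"],1).tolist(),round(d["confidence"],2)) for d in r[:2]])
print(robot.sense())
E
```

```text
pics
side {'fx': 410.51967026634554, 'fy': 410.51967026634554, 'cx': 320.18228155673637, 'cy': 198.85624859871058, 'rvec': array([2.0985241 , 0.00935035, 0.00548174]), 'tvec': array([-0.56137018,  0.11358692,  1.07932636])} campos [ 0.56  -0.873  0.646]
hinge [([333.6, 183.2], 0.64)]
tab_edge [([346.0, 129.7], 0.69)]
case [([311.9, 209.7], 0.84)]
desk_bell []
tape_black [([292.1, 244.8], 0.8)]
glue_stick [([332.6, 244.4], 0.59)]
top {'fx': 483.02825793038915, 'fy': 483.02825793038915, 'cx': 323.45000964507574, 'cy': 199.7273666674619, 'rvec': array([ 2.11805864, -2.10299638,  0.21678032]), 'tvec': array([0.0633301 , 0.55976674, 0.98177415])} campos [0.345 0.063 1.076]
hinge []
tab_edge [([259.2, 139.7], 0.88)]
case [([278.0, 214.7], 0.97), ([273.0, 178.6], 0.34)]
desk_bell [([195.4, 221.4], 0.58), ([257.6, 140.3], 0.21)]
tape_black [([356.4, 234.3], 0.59)]
glue_stick [([350.5, 190.3], 0.76)]
{'t': 0.7, 'q': array([-1.38707958e+00,  2.45070046e-01,  1.55782220e+00,  3.10547574e-05,
        1.33869469e+00, -1.74088532e-01]), 'joint_vel': array([ 0.00057115,  0.00256558,  0.00082468, -0.00089323, -0.00048768,
        0.00027742]), 'joint_efforts': array([ 8.21055492e-04, -4.29399812e+01, -3.26353526e+01, -2.03711949e-05,
        4.90126768e-04,  4.18562294e-06]), 'position': array([ 0.2276633 , -0.60883144,  0.23129748]), 'eef_rot': array([2.78332736e-06, 9.84040196e-01, 1.77946318e-01, 1.51245985e-05]), 'force': array([ 0.06256338,  0.40770604, -0.46412489]), 'torque': array([ 0.04085524,  0.02315827, -0.03035719]), 'grasp_force': 0.0, 'width': 0.08522604058410527}
```

View pics/side0.png

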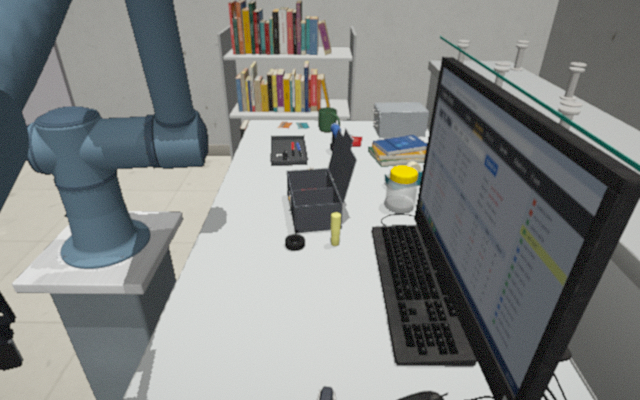

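View pics/top0.png

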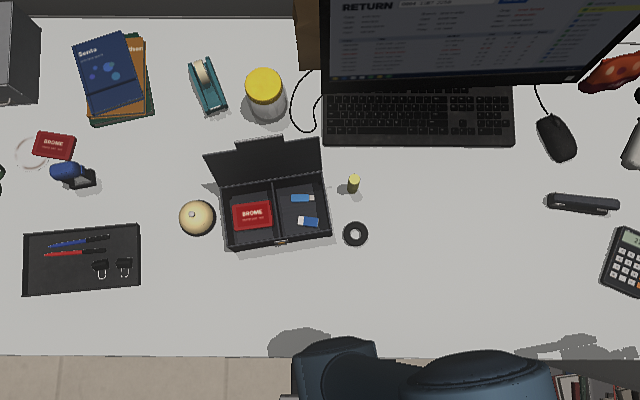

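```bash
cat > h.py <<'E'
from workcell import robot, ik, cams, order, nets
import cv2, numpy as np
def ray(c,px):
    p=cams.camera_params(c); R=cv2.Rodrigues(np.array(p["rvec"]))[0]
    d=R.T@np.array([(px[0]-p["cx"])/p["fx"],(px[1]-p["cy"])/p["fy"],1]); return -R.T@np.array(p["tvec"]),d/np.linalg.norm(d)
def onz(c,px,z):
    o,d=ray(c,px); return o+d*(z-o[2])/d[2]
def tri(a,b):
    A=np.zeros((3,3));v=np.zeros(3)
    for o,d in (a,b):
        P=np.eye(3)-np.outer(d,d);A+=P;v+=P@o
    x=np.linalg.solve(A,v); return x,[np.linalg.norm((np.eye(3)-np.outer(d,d))@(x-o)) for o,d in (a,b)]
E
python3 - <<'E'
from h import *
print("hinge",onz("side",(333.6,183.2),.085))
print("tab",tri(ray("side",(346,129.7)),ray("top",(259.2,139.7))))
print("case",onz("side",(311.9,209.7),0),onz("top",(278,214.7),0))
print("bell",onz("top",(195.4,221.4),0)); print("tape",onz("side",(292.1,244.8),0),onz("top",(356.4,234.3),0))
print("glue",onz("side",(332.6,244.4),0),onz("top",(350.5,190.3),0))
E
```

```text
hinge [0.59891341 0.18072173 0.085     ]
tab (array([0.62873689, 0.1830038 , 0.24829942]), [np.float64(0.00013013826307777486), np.float64(0.00013013826307766327)])
case [0.53588074 0.17073974 0.        ] [0.53628646 0.17014148 0.        ]
bell [0.51963471 0.35621643 0.        ]
tape [ 0.48785488 -0.00473473  0.        ] [ 0.49288162 -0.00693845  0.        ]
glue [ 0.5940133 -0.0014022  0.       ] [0.59407308 0.00587056 0.        ]
```

The side view shows the case open at about (315,200), with the lid leaning back and its tab at (346,130). In the top view the lid's tab is at (259,140) and the case's front edge runs (228,249)–(331,238). My plan is to straddle the lid with open fingers, one behind and one in front. The back finger tips it, the front finger catches it and carries the tab down.

```bash
cat >> h.py <<'E'
from scipy.spatial.transform import Rotation as Rn
S=-1
def setup(H,yaw):
    global Hh,ex,ez
    Hh=np.array(H); ex=np.array([np.cos(yaw),np.sin(yaw),0]); ez=np.array([0,0,1.])
def pose(th,phi,s,off):
    """TCP pose: tab edge at lid angle th lies s behind the TCP along the tool and off toward the front finger from the centre line"""
    d=np.cos(phi)*ex-np.sin(phi)*ez; n=-np.sin(phi)*ex-np.cos(phi)*ez
    P=Hh+.158*(-np.cos(th)*ex+np.sin(th)*ez)
    y=S*n; M=np.column_stack([np.cross(y,d),y,d]); q=Rn.from_matrix(M).as_quat()
    return P+s*d-off*n, q[[3,0,1,2]]
E
python3 - <<'E'
import h; from h import *
a=onz("top",(228,249),.085);b=onz("top",(331,238),.085); print("front rim",a,b,"yaw",np.arctan2(*( (a-b)[[0,1]]*[-1,1])))
for px in [(221,187),(327,178)]: print("back rim",onz("top",px,.085))
print("jar",onz("top",(265,88),.12), "mon",onz("top",(328,145),.02))
yaw=np.arctan2((a-b)[1],(a-b)[0])-np.pi/2; print(yaw)
h.setup([.599,.181,.085],yaw)
for S in (1,-1):
    h.S=S
    for th,phi in [(1.8,1.8),(1.8,1.57),(1.4,1.4),(1.,1.),(.7,.7),(.4,.7),(.4,.4),(0,.9),(0,.7),(0,.5),(0,.3)]:
        q=ik(*pose(th,phi,.027,.04)); print(S,th,phi,None if q is None else np.round(q,2))
E
```

```text
front rim [0.44891682 0.26251892 0.085     ] [0.47312686 0.05105086 0.085     ] yaw 0.11398929276585254
back rim [0.57965849 0.28360026 0.085     ]
back rim [0.60076851 0.06005054 0.085     ]
jar [0.78840296 0.19323562 0.12      ] mon [0.69552508 0.0580008  0.02      ]
0.11398929276585257
1 1.8 1.8 None
1 1.8 1.57 None
1 1.4 1.4 None
1 1.0 1.0 None
1 0.7 0.7 None
1 0.4 0.7 None
1 0.4 0.4 None
1 0 0.9 None
1 0 0.7 None
1 0 0.5 None
1 0 0.3 None
-1 1.8 1.8 [ 0.11  0.5   1.29 -0.    1.58 -0.  ]
-1 1.8 1.57 [ 0.11  0.38  1.43  0.    1.33 -0.  ]
-1 1.4 1.4 [ 0.11  0.14  1.7   0.    1.13 -0.  ]
-1 1.0 1.0 [ 0.11 -0.17  2.09  0.    0.65 -0.  ]
-1 0.7 0.7 [ 0.11 -0.33  2.35  0.01  0.25 -0.01]
-1 0.4 0.7 None
-1 0.4 0.4 None
-1 0 0.9 [ 0.11 -0.15  2.38  0.01  0.24 -0.01]
-1 0 0.7 None
-1 0 0.5 None
-1 0 0.3 None
```

Run:
```python
import h; from h import *
h.setup([.600,.180,.085],.114)
p,q=pose(1.8,1.6,-.12,0); p1=p-.16*h.ex+np.array([0,0,.03])
robot.move_to(p1,q); print(robot.sense()["t"],robot.sense()["position"])
for k in range(1):
    cp=cams.camera_params("wrist"); im=cams.capture("wrist"); cv2.imwrite("pics/w1.png",im[:,:,::-1])
    R=cv2.Rodrigues(np.array(cp["rvec"]))[0]; o=-R.T@np.array(cp["tvec"])
    print("cam",o,R[2])
    for l in ["tab_edge","hinge","case"]:
        for r in nets.pinpoint("wrist",l)[:1]:
            u=(np.array(r["point"])-[cp["cx"],cp["cy"]]); rr=np.hypot(*u); a=rr/cp["fx"]
            d=R.T@np.r_[u/rr*np.sin(a),np.cos(a)]
            out={"tab_edge":"top","hinge":"side","case":"top"}[l]; px={"tab_edge":(259.2,139.7),"hinge":(333.6,183.2),"case":(278,214.7)}[l]
            print(l,r["point"],r["confidence"],"tri",tri((o,d),ray(out,px)),"z.085",o+d*(.085-o[2])/d[2],"z0",o+d*(-o[2])/d[2])
print(robot.sense()["t"])
```

```text
3.6167 [0.48041143 0.16573413 0.38853536]
cam [0.47580726 0.24512597 0.53114712] [ 0.00750234 -0.31425347 -0.94930947]
tab_edge [470.4, 183.4] 0.62 tri (array([0.62998344, 0.18351236, 0.24576313]), [np.float64(0.0002538603376278552), np.float64(0.0002538603376280334)]) z.085 [0.71723501 0.14895364 0.085     ] z0 [0.76323186 0.13063087 0.        ]
hinge [355.2, 147.0] 0.23 tri (array([0.56120291, 0.17882452, 0.08178339]), [np.float64(0.03786969007308776), np.float64(0.037869690073088075)]) z.085 [0.52279128 0.17919464 0.085     ] z0 [0.53174268 0.1666334  0.        ]
case [355.2, 145.5] 0.89 tri (array([0.53255849, 0.16985317, 0.00895133]), [np.float64(0.0021951364039072916), np.float64(0.002195136403907188)]) z.085 [0.52248901 0.18139136 0.085     ] z0 [0.53138282 0.16924864 0.        ]
3.8167
```

View pics/w1.png

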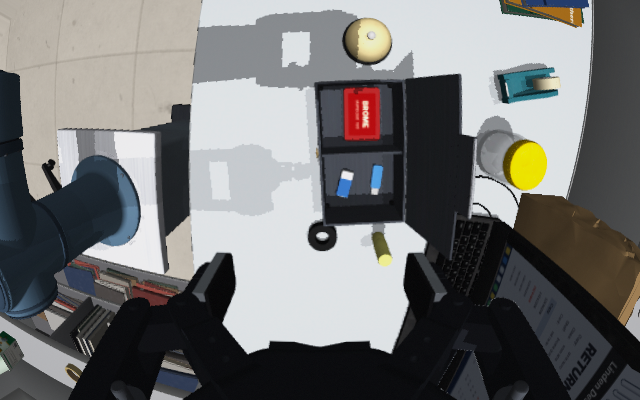

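The wrist view shows the case at about (360,150), with the lid to its right and the tab edge near (470,183). The fingers are in line with the case's x and the space around the tab is clear. Next I descend astride the lid.

Run:
```python
import h; from h import *
h.setup([.597,.178,.086],.114)
robot.servo_line(*pose(1.8,1.7,-.09,0),speed=.15)
robot.servo_line(*pose(1.8,1.75,.032,0),speed=.1)
s=robot.sense(); print(s["t"],s["position"],s["force"])
for c in ["side","wrist"]:
    im=cams.capture(c); 
    if c=="side": im=cv2.resize(im[60:260,240:440],(600,600))
    cv2.imwrite(f"pics/{c}2.png",im[:,:,::-1])
```

```text
6.5 [0.62755453 0.18149444 0.20939874] [-0.34742913  0.45646672 -0.20207538]
```

View pics/side2.png

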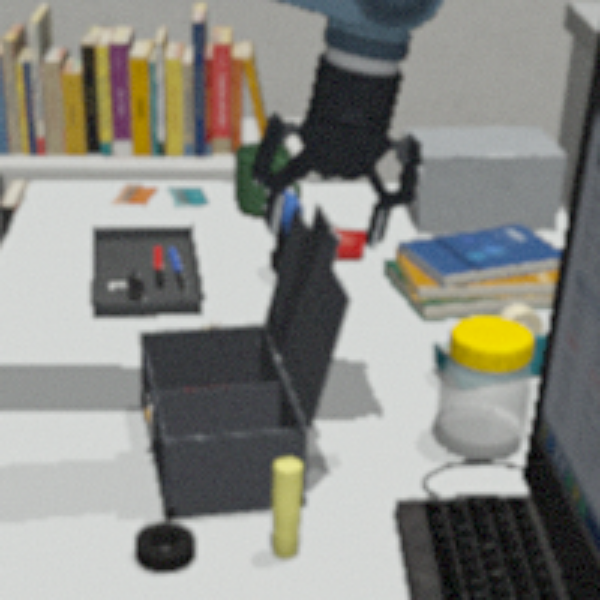

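View pics/wrist2.png

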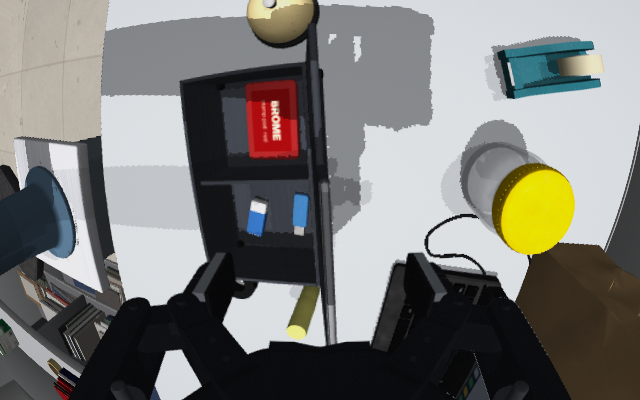

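The lid stands centred between the two fingers and the tips overlap the tab. Next I push from behind with the back finger.

```bash
cat >> h.py <<'E'
def st(tag,net=True):
    s=robot.sense(); out=[tag,round(s["t"],2),"F",(s["force"]@np.array([ex,ez]).T).round(1).tolist()]
    if net:
        cams.capture("side"); r=nets.pinpoint("side","tab_edge")
        if r:
            o,d=ray("side",r[0]["point"]); ey=np.cross(ez,ex); P=o+d*(ey@(Hh-o))/(ey@d); v=P-Hh
            out+=["lid",round(float(np.arctan2(v[2],-v@ex)),3),"r",round(float(np.linalg.norm(v)),3),round(r[0]["confidence"],2)]
    print(*out); return s
E
python3 - <<'E'
import h; from h import *
h.setup([.597,.178,.086],.114)
st("start")
for off in (-.030,-.040):
    robot.servo_line(*pose(1.8,1.75,.032,off),speed=.04)
st("contact?")
for th in np.arange(1.75,1.49,-.05):
    robot.servo_line(*pose(th,th-.05,.032,-.040),speed=.05); st(round(th,2),abs(th-1.5)<.03)
E
```

```text
start 6.6 F [0.4, 0.2] lid 1.822 r 0.161 0.98
contact? 8.0 F [0.9, 0.3] lid 1.809 r 0.167 0.7
1.75 8.38 F [0.2, 0.1]
1.7 8.67 F [-0.3, 0.1]
1.65 8.95 F [-0.7, 0.4]
1.6 9.23 F [0.7, 0.4]
1.55 9.52 F [-0.2, 0.5]
1.5 9.8 F [1.1, 0.2] lid 1.495 r 0.155 0.62
```

Run:
```python
import h; from h import *
h.setup([.597,.178,.086],.114)
for th in (1.44,1.38):
    robot.servo_line(*pose(th,th-.05,.032,-.040),speed=.06); st(th,False)
robot.servo_line(*pose(1.12,1.2,.030,.0425),speed=.1); st("back")
for k in range(3):
    robot.sleep(.15); st("wait")
```

```text
1.44 10.18 F [-0.4, 0.6]
1.38 10.47 F [0.5, 0.1]
back 11.07 F [-0.4, -0.6] lid 1.141 r 0.158 0.51
wait 11.32 F [-0.4, -0.2]
wait 11.57 F [0.4, -0.3] lid 1.165 r 0.157 0.86
wait 11.82 F [-0.5, -2.0] lid 1.11 r 0.163 0.65
```

Caught at about 1.14 rad. Now I lower it.

Run:
```python
import h; from h import *
h.setup([.597,.178,.086],.114)
for i,th in enumerate(np.arange(1.04,.27,-.08)):
    robot.servo_line(*pose(th,max(th+.08,1.0),.030,.0425),speed=.05); st(round(th,2),i%3==2)
for c in ["side","wrist"]:
    im=cams.capture(c); 
    if c=="side": im=cv2.resize(im[60:260,240:440],(600,600))
    cv2.imwrite(f"pics/{c}3.png",im[:,:,::-1])
```

```text
1.04 12.28 F [0.6, 0.0]
0.96 12.64 F [-0.1, -1.0]
0.88 13.02 F [-0.8, -0.1] lid 0.895 r 0.162 0.73
0.8 13.52 F [-0.6, 0.4]
0.72 13.92 F [-0.5, -0.8]
0.64 14.32 F [-2.1, 0.5] lid 0.703 r 0.166 0.58
0.56 14.82 F [-1.8, -0.4]
0.48 15.22 F [-3.0, -0.1]
0.4 15.62 F [-2.1, -0.5] lid 0.382 r 0.145 0.84
0.32 16.12 F [-2.9, -0.1]
```

View pics/side3.png

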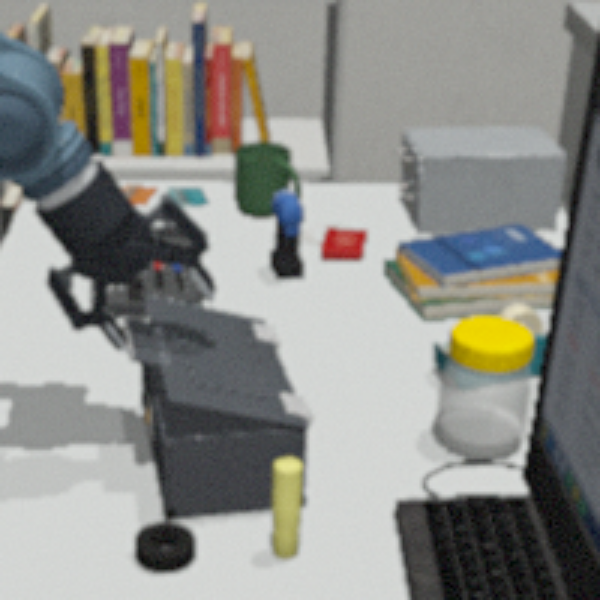

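View pics/wrist3.png

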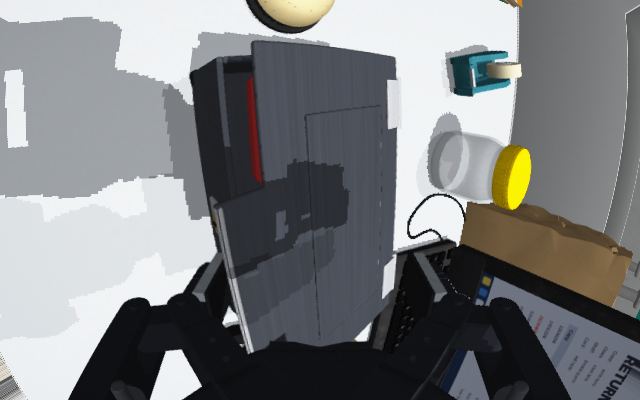

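The side view shows the tab's edge resting on the front finger's inner face near (130,340), with the other finger well above the lid and the wrist view agreeing. I continue slowly down to shut.

Run:
```python
import h; from h import *
h.setup([.597,.178,.086],.114)
for i,th in enumerate([.24,.17,.11,.07,.04,.01,-.02,-.05,-.08]):
    robot.servo_line(*pose(th,1.0,.030,.0425),speed=.03 if th>.1 else .015); st(th,i in(2,5,8))
im=cv2.resize(cams.capture("side")[60:260,240:440],(600,600)); cv2.imwrite("pics/side4.png",im[:,:,::-1])
```

```text
0.24 16.79 F [-2.2, 0.0]
0.17 17.31 F [-2.1, -0.4]
0.11 17.77 F [-1.8, -1.3] lid 0.102 r 0.151 0.88
0.07 18.45 F [-2.1, -0.6]
0.04 18.92 F [-1.4, -0.7]
0.01 19.38 F [0.0, 0.1] lid 0.015 r 0.16 0.69
-0.02 19.95 F [0.0, 0.0]
-0.05 20.42 F [0.4, -0.2]
-0.08 20.88 F [0.3, -0.2] lid -0.019 r 0.152 0.69
```

View pics/side4.png

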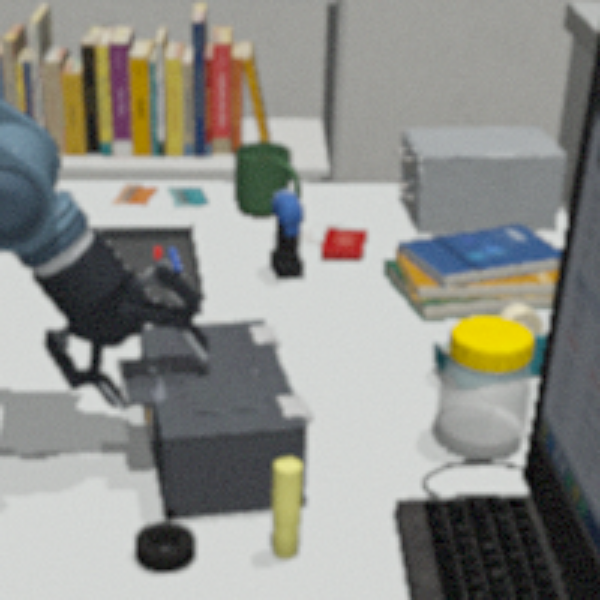

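The lid is shut and the finger force is zero. I back out along the fingers' own axis.

Run:
```python
import h; from h import *
h.setup([.597,.178,.086],.114)
for s,off in ((.030,.036),(-.03,.036),(-.07,.036)):
    try: robot.servo_line(*pose(-.08,1.0,s,off),speed=.06); st((s,off),False)
    except robot.Unreachable as e: print("unreach",s,e)
p=robot.sense()["position"]
try: robot.servo_line(p+[0,0,.15],speed=.12)
except robot.Unreachable as e: print("unreach up",e)
print(robot.sense()["position"]); st("end")
im=cams.capture("top"); cv2.imwrite("pics/top5.png",im[:,:,::-1])
```

```text
(0.03, 0.036) 21.29 F [0.4, -0.3]
(-0.03, 0.036) 22.44 F [0.2, 0.3]
(-0.07, 0.036) 23.26 F [-0.0, 0.7]
[0.43256087 0.15913978 0.300269  ]
end 24.66 F [0.4, 0.2] lid 0.038 r 0.145 0.87
```

View pics/top5.png

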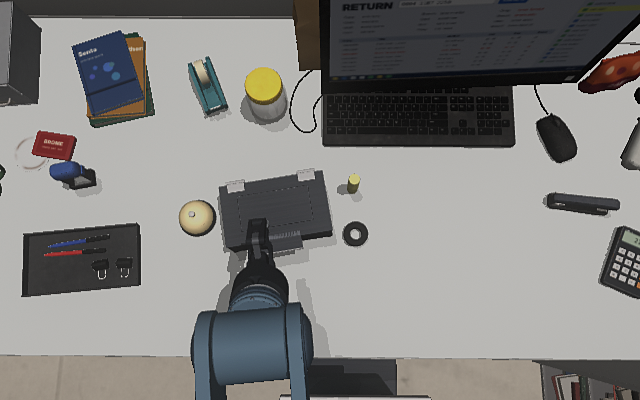

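The top view shows the lid shut at about (275,210). The bell, tape and glue stick are where they were, and the gripper is clear above the case.

```bash
python3 -c "
from workcell import order
print(order.hand_in())"
```

```text
the job is handed in; nothing more can be done
None
```

The lid was tipped from behind, caught on a finger at about 1.14 rad, lowered on it until shut, and the job was handed in at about 25 s with the gripper clear and the bell, tape and glue stick unmoved.

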